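# Offer the heat-sink cover up to the open lamp driver

### The arm

A 6-joint arm with a two-finger parallel gripper is mounted at the origin on the work surface; the furniture and walls round the work are solid. World frame = base frame: x ahead of the robot, y to its left, z up, the work surface at z = 0. Lengths are in mm, angles in rad, forces in N, time in s.
With the tool pointing down it reaches from about 200 to 875 mm from the base axis. Payload 3.4 kg.
Tool frame: the origin (TCP) lies between the finger pads; the fingertips stand 11 mm ahead of it and the grasp point (between the pads) lies 8 mm behind it (ctrl.nose_length is the distance from the TCP to the fingertips, in mm); z points along the fingers, y is the line along which they close (so a half turn about z gives the same grasp; the last joint's range is limited). The gripper opens to 94 mm and grips with 3 to 60 N. Pads are 16 mm wide; open, the fingers measure 119 mm over their backs; the gripper's body (75 mm by 177 mm) begins 78 mm behind the grasp point.
Start: joints at [1.004, 0.276, 1.505, -0, 1.361, -0.121], TCP at [247.95, 518.831, 216.493] pointing down, gripper open.
Joint ranges: [-2.89, 2.89], [-0.75, 2.08], [0.22, 2.7], [-1.18, 4.32], [0.11, 2.71], [-2.7, 2.7]. Speed limits (rad/s): [2.57, 2.57, 3.14, 3.14, 3.14, 3.14].

### API

Orientations are given as a unit quaternion [x, y, z, w].
In Python, from rig import ctrl gives the robot as it stands.
- The arm moves only by the tool arm_command, never from a script. Its argument "plan" is a list of rows, each a list of 5 numbers: the opening, from -1 (shut) to 1 (fully open), then the shift along the tool's x, y, z scaled (see below), then the turn about the tool's z scaled (see below). A call has 1 to 20 rows; each row shifts and turns the commanded pose from where the row before left it, along the tool's axes as they then stand; what a row does not reach is not made up. The controller multiplies each number of a shift by 5 cm and each number of a turn by 4 degrees. A row lasts 1/10 s, in which the tool goes at most 50 mm and 8.59 degrees, less where a joint would pass 70% of its speed; a pose out of reach is approached as far as the arm can. A call with a number of a shift or a turn outside -1 to 1 is refused whole. A call with a gripper value outside its range is refused whole. The fingers move at their own pace and stop on an object; "squeeze" is the grip in N (left out, the last holds). Time passes only in rows, so rows that do not move let the fingers close. It gives the time, the measured TCP pose, the force, the opening and the grip force at its end, in the units of the state.
- ctrl.get_state(): the state, without advancing time (a new reading comes with each control period).
- ctrl.capture(name): name is "side" or "top"; returns a dict with "pixels" (400x640x3 uint8, red, green, blue), "intrinsics" (3x3 intrinsics, pixels), "T" (4x4, takes a point from camera to world coordinates). Camera axes: x right, y down, z forward; pixel columns grow to the right and rows downward; lengths in mm; the calibration is good to about 2 mm. A picture is of the moment at which its call begins. There is no depth.
- ctrl.close_job(): hands the job in; it is judged then, once.
The state is a dict: "time_s": time; "qpos": joint angles; "joint_vel": joint speeds; "joint_torque": joint torques, N m; "position": TCP position; "tool_rot": TCP orientation; "contact_force": force on the tool from outside, world axes, zero at the start; "torque": the same for the moment, N m; "width": finger opening in mm; "gripper_force": force on a finger pad.
Only numpy, scipy, OpenCV 4.12 (cv2) and the standard library are available. Lean on these libraries where they do the work, as an engineer would, in place of code of your own. Each camera call takes 0.05 s, during which the arm holds its last target. There are 200 camera calls.

### The job

Swing the lamp driver's carry handle forward and down, towards the knobs, until it clicks home in its end detent and stays there, clear of the open top. Then pick up the cover plate by its finned heat sink and hold it level about 1 cm above the open case, all four of its holes over their threaded holes (the pattern fits only one way round), so that a colleague can start the screws before the plate settles on the sticky thermal pad inside. Do not let the plate knock or rest on the case or shove the case about, leave the screw dish, screwdriver and tube rack alone, and finish still holding the plate there.

Things in the scene. Friction and masses are not known exactly. Their poses are not given: they have to be found in the camera images.
- case_top (a point): Centre of the lamp driver's opening, at rim height (64 mm above the bench). Axes: x to the rear, y to the left seen from the front panel, z up. Inside are a green board and, 10 mm behind the middle, a metal block with a white thermal pad, its top 3 mm below the rim.
- handle (a joint): Carry handle, a U with an arm at each side of the case. In rad: 0 = upright, positive = swung forward over the front panel (-x of the case); range -0.45 to 1.38. Friction holds it where it is left (about 1 N at the bar). From about 1.0 to 1.2 a spring ball resists (about 3 N at the bar); past 1.25 it snaps on to its end stop at 1.38. Beyond 1.30 it is seated.
- handle_bar (a point): Middle of the handle's round bar: black rubber sleeve, 17 mm in diameter and 100 mm long, its length along the case's y. It moves on a circle of radius 115 mm about handle_hinge; upright it is 151 mm above the bench, seated about 58 mm above the bench and 113 mm in front of the case's middle.
- handle_hinge (a point): Point on the handle's hinge axis in the middle of the case, 36 mm above the bench, 28 mm below case_top; the axis runs along the case's y; same axes as case_top.
- heat_sink (a point): Centre (half-way up) of the dark finned heat sink on the loose cover plate: a block 40 mm (x) by 70 mm (y) by 30 mm high; grasp it across the 40 mm. Axes as for the plate (cover). The plate's underside is 19 mm below this point and the plate's middle lies 10 mm towards -x from it.
- cover: Cover plate, aluminium, 110 mm (x) by 150 mm (y) by 4 mm, lying flat, about 220 g with its heat sink; origin at the middle of its underside. The +x edge has the widely spaced holes and belongs at the rear (+x) of the case; the -x edge has a row of dark vent slots and belongs at the front.
- case: Lamp driver: grey metal instrument case open at the top, 110 mm deep (x), 150 mm wide (y), 64 mm high, on rubber feet, loose on the bench, about 3 kg. Origin at its middle at bench height, axes as for case_top; the black front panel with two grey knobs (standing out 14 mm) faces -x.
- screw_dish: Small round steel dish with four screws, 68 mm across and 14 mm high; to be left alone.
- screwdriver: Small screwdriver, 141 mm long, lying on the bench; to be left alone.
- tubes: Yellow rack of micro tubes, 64 by 110 by 39 mm; to be left alone.
- case_hole0 (a point): Mouth of the front left threaded hole (6 mm) in the case, level with the rim, at x -42, y 46 mm from case_top.
- cover_hole0 (a point): The front left screw hole (9 mm) of the cover plate, at its underside, at x -42, y 46 mm from the plate's middle; belongs over case_hole0.
- case_hole1 (a point): Mouth of the front right threaded hole (6 mm) in the case, level with the rim, at x -42, y -46 mm from case_top.
- cover_hole1 (a point): The front right screw hole (9 mm) of the cover plate, at its underside, at x -42, y -46 mm from the plate's middle; belongs over case_hole1.
- case_hole2 (a point): Mouth of the rear left threaded hole (6 mm) in the case, level with the rim, at x 42, y 62 mm from case_top.
- cover_hole2 (a point): The rear left screw hole (9 mm) of the cover plate, at its underside, at x 42, y 62 mm from the plate's middle; belongs over case_hole2.
- case_hole3 (a point): Mouth of the rear right threaded hole (6 mm) in the case, level with the rim, at x 42, y -62 mm from case_top.
- cover_hole3 (a point): The rear right screw hole (9 mm) of the cover plate, at its underside, at x 42, y -62 mm from the plate's middle; belongs over case_hole3.

How it is judged:
By the outcome, as a careful person would: the job done as asked, in the order asked, and still so for the second after the job is handed in, while the arm keeps its last pose, push and grip.
It also fails if it takes over 54 s, if anything falls off the work surface, if the arm or the gripper's body presses on something with over 40 N, if the wrist force passes 120 N, or if a joint passes its speed limit or range.

## Working session

There is one attempt and no reset: what is moved stays moved. The work goes in short steps, Python scripts to look and compute and a tool call to move; the robot and the scene stay as the last step left them, time stands still between calls to the robot, and variables do not carry over. Pictures are saved under pics/ and viewed, at most 10 in all, crops included, and the job is handed in when it is done.

Besides the shell and the picture viewer there is one more tool, called in YAML: its name, and indented under it one key for each argument. arm_command: Moves the arm, as the interface text tells. Its arguments: {"type":"object","properties":{"plan":{"type":"array","items":{"type":"array","items":{"type":"number","minimum":-1,"maximum":1}}},"squeeze":{"type":"number"}},"required":["plan"]}

```bash
mkdir -p pics; ls; python3 - <<'E'
from rig import ctrl
import cv2,numpy as np
for n in("side","top"):
    c=ctrl.capture(n); cv2.imwrite(f"pics/{n}0.png",c["pixels"][:,:,::-1]); print(n,c["intrinsics"],np.round(c["T"],4).tolist())
s=ctrl.get_state();print(s)
E
```

```text
pics
side [[501.38452485   0.         318.65691157]
 [  0.         501.38452485 205.14403671]
 [  0.           0.           1.        ]] [[-0.0641, -0.677, 0.7332, -665.5717], [-0.9978, 0.0332, -0.0565, 61.2615], [0.0139, -0.7352, -0.6777, 1172.7383], [0.0, 0.0, 0.0, 1.0]]
top [[457.55832441   0.         313.05209659]
 [  0.         457.55832441 199.98411942]
 [  0.           0.           1.        ]] [[0.0118, -0.978, 0.2084, 220.9454], [-0.9999, -0.0127, -0.0031, -24.551], [0.0056, -0.2083, -0.978, 1402.6504], [0.0, 0.0, 0.0, 1.0]]
{'time_s': 0.1, 'qpos': array([ 1.00399868e+00,  2.76497099e-01,  1.50593225e+00,  3.69929485e-06,
        1.36072685e+00, -1.20991048e-01]), 'joint_vel': array([ 0.00274377,  0.00030621, -0.00066573, -0.0001682 ,  0.00153438,
       -0.0009773 ]), 'joint_torque': array([ 5.03103820e-04, -4.05453014e+01, -2.37777758e+01,  7.02576013e-02,
        2.98475032e-02, -1.53067003e-05]), 'position': array([247.67750619, 518.40384643, 215.74060572]), 'tool_rot': array([ 2.21062330e-01,  9.75259368e-01, -7.35391101e-04, -2.65282807e-04]), 'contact_force': array([-0.70458052, -0.52005364, -1.01415917]), 'torque': array([-0.00369704,  0.00451568, -0.01960471]), 'gripper_force': 0.0, 'width': 94.27254673068126}
```

View pics/side0.png

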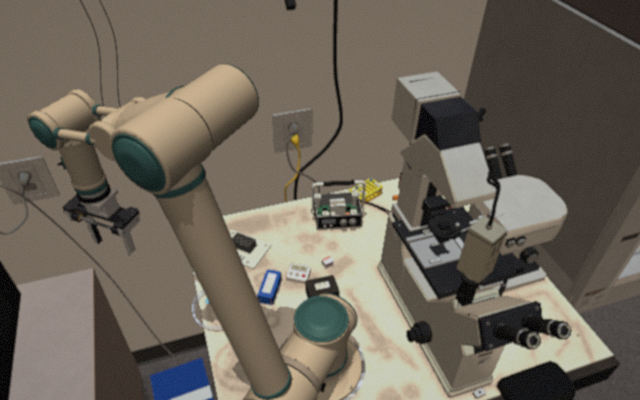

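View pics/top0.png

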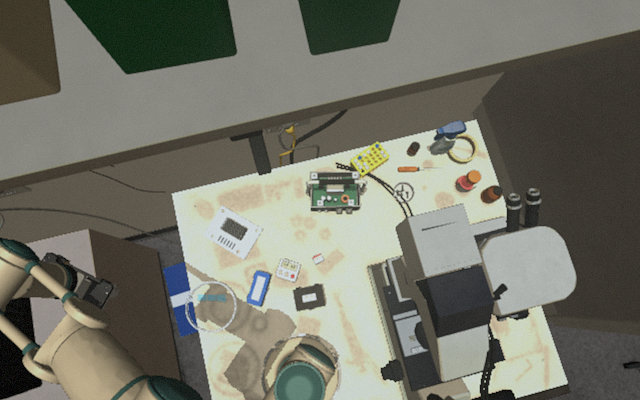

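```bash
cat >h.py <<'E'
from rig import ctrl
import cv2,numpy as np
np.set_printoptions(precision=2,suppress=True)
def ray(c,uv):
    T=np.array(c["T"]);d=T[:3,:3]@np.linalg.solve(c["intrinsics"],[uv[0],uv[1],1]);return T[:3,3],d
def onz(c,uv,z):
    o,d=ray(c,uv);return o+d*(z-o[2])/d[2]
def proj(c,P):
    T=np.array(c["T"]);p=T[:3,:3].T@(np.array(P)-T[:3,3]);q=c["intrinsics"]@p;return q[:2]/q[2]
def tri(c1,u1,c2,u2):
    (a,d),(b,e)=ray(c1,u1),ray(c2,u2);t=np.linalg.lstsq(np.c_[d,-e],b-a,rcond=None)[0]
    p,q=a+t[0]*d,b+t[1]*e;return (p+q)/2,np.linalg.norm(p-q)
def crop(c,x,y,w,h,W=400,H=300):
    im=cv2.resize(c["pixels"][y:y+h,x:x+w,::-1],(W,H),interpolation=cv2.INTER_CUBIC)
    s=W/w
    for k in range(x-x%10+10,x+w,10):
        X=int((k+.5-x)*s);cv2.line(im,(X,0),(X,5),(0,0,255),1);cv2.putText(im,str(k),(X-10,15),0,.35,(0,0,255),1)
    for k in range(y-y%10+10,y+h,10):
        Y=int((k+.5-y)*s);cv2.line(im,(0,Y),(5,Y),(0,0,255),1);cv2.putText(im,str(k),(7,Y+4),0,.35,(0,0,255),1)
    return im
E
python3 - <<'E'
from h import *
t=ctrl.capture("top");s=ctrl.capture("side")
cv2.imwrite("pics/c1.png",np.vstack([np.hstack([crop(t,295,162,80,60),crop(t,196,203,80,60)]),np.hstack([crop(s,304,173,80,60),crop(s,216,218,80,60)])]))
E
```

```text
(no output)
```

View pics/c1.png

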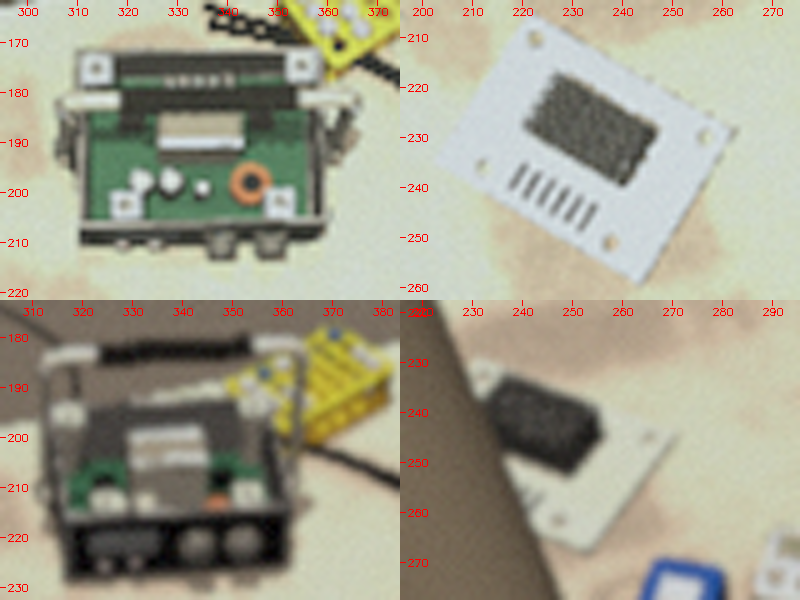

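```bash
cat >>h.py <<'E'
H=np.array([[-42,46],[-42,-46],[42,62],[42,-62.]])
def fit(P):
    # 2D rigid fit model H -> P (4x2): returns centre, yaw, residuals
    a=H-H.mean(0);b=P-P.mean(0)
    th=np.arctan2((a[:,0]*b[:,1]-a[:,1]*b[:,0]).sum(),(a*b).sum())
    R=np.array([[np.cos(th),-np.sin(th)],[np.sin(th),np.cos(th)]])
    c=P.mean(0)-R@H.mean(0);return c,th,P-(c+H@R.T)
E
python3 - <<'E'
from h import *
t=ctrl.capture("top");s=ctrl.capture("side")
for nm,uv,z in(("case",[(319.5,202.5),(350.5,201.9),(313.7,175.3),(354.7,174.7)],64),("cover",[(211.9,235.7),(237.7,251.1),(222.7,210.1),(256.3,229.7)],4)):
    P=np.array([onz(t,u,z)[:2] for u in uv]);c,th,r=fit(P);print(nm,c,th,np.degrees(th),r.tolist())
print("bar",tri(t,(336.1,182.1),s,(338.5,182.9)))
def sc(X,Y,x,y):return X/5+x-.5,Y/5+y-.5
print("hole2",tri(t,(313.7,175.3),s,sc(68,412-300,304,173)),"hole3",tri(t,(354.7,174.7),s,sc(255,405-300,304,173)))
print("hole0",tri(t,(319.5,202.5),s,sc(107,500-300,304,173)),"hole1",tri(t,(350.5,201.9),s,sc(249,492-300,304,173)))
print("plate h3",tri(t,(256.3,229.7),s,sc(650-400,436-300,216,218)),"h1",tri(t,(237.7,251.1),s,sc(560-400,519-300,216,218)))
# sink top corners: right, bottom ,left-top
for a,b in(((657-400,130),(603-400,408-300)),((623-400,186),(572-400,475-300)),((556-400,73),(507-400,374-300))):print("sink",tri(t,sc(*a,196,203),s,sc(*b,216,218)))
E
```

```text
case [542.3  -93.14] 0.03018032003307298 1.7292049622492107 [[-0.18793428455387584, 0.34424377260902617], [0.07108819017526002, -0.3749453690930693], [0.16187236158680207, 0.11450709353785982], [-0.04502626720807257, -0.08380549705378826]]
cover [416.42 218.89] -0.5145914818483719 -29.48392008329462 [[0.3100403874158246, 0.7178819312412656], [-0.6292594508552156, -0.5122168295048084], [-0.3173664132988847, -0.7563111724976466], [0.6365854767382189, 0.5506460707611893]]
bar (array([539.96, -93.04, 151.38]), np.float64(0.3989393530628636))
hole2 (array([581.99, -29.43,  66.3 ]), np.float64(0.6978809644489021)) hole3 (array([ 586.19, -154.52,   63.52]), np.float64(1.0870338960662742))
hole0 (array([498.8 , -48.59,  63.52]), np.float64(0.9943981733499557)) hole1 (array([ 501.9 , -141.06,   63.35]), np.float64(0.4782593875496692))
plate h3 (array([423.04, 144.15,   4.07]), np.float64(1.2748114273993592)) h1 (array([356.5 , 198.19,   4.34]), np.float64(1.513567290242766))
sink (array([422.45, 170.56,  31.62]), np.float64(1.1709990208911094))
sink (array([391.34, 192.18,   5.38]), np.float64(1.7273507566033623))
sink (array([456.79, 232.83,  30.12]), np.float64(0.3070402445494699))
```

```bash
python3 - <<'E'
from h import *
t=ctrl.capture("top");s=ctrl.capture("side")
print("table back edge near case",onz(t,(345,146),0),onz(t,(480,120),0),onz(t,(175,193),0),"tablefront",onz(t,(568,388),0))
print("stage corner",tri(t,(370,266),s,(381,266)))
print("head corner",tri(t,(398,222),s,(397,80)),tri(t,(470,206),s,(440,72)))
print("black box",tri(t,(426,295),s,(420,112)))
for z in(0,300,600):print("shelf low edge",z,onz(t,(250,128),z),onz(t,(400,88),z))
print("rack corner",onz(t,(330,76/5+162-.5),39))
E
```

```text
table back edge near case [ 698.68 -129.58    0.  ] [ 793.71 -570.44    0.  ] [536.6  404.67   0.  ] tablefront [ -26.23 -772.39    0.  ]
stage corner (array([ 316.11, -206.14,    4.73]), np.float64(4.228201389244879))
head corner (array([ 351.15, -183.26,  611.54]), np.float64(13.877525565522548)) (array([ 382.03, -300.07,  614.24]), np.float64(6.361235817504834))
black box (array([ 227.69, -219.99,  604.72]), np.float64(4.168865551662004))
shelf low edge 0 [755.63 178.19   0.  ] [ 902.59 -312.28    0.  ]
shelf low edge 300 [641.27 134.83 300.  ] [ 756.8  -250.74  300.  ]
shelf low edge 600 [526.91  91.46 600.  ] [ 611.01 -189.2   600.  ]
rack corner [585.54 -80.16  39.  ]
```

arm_command:
  plan:
    - [1, 0, 0, -0.05, 0.98]
    - [1, 0, 0, -0.05, 0.98]
    - [1, 0, 0, -0.05, 0.98]
    - [1, 0, 0, -0.05, 0.98]
    - [1, 0, 0, -0.05, 0.98]
    - [1, 0, 0, -0.05, 0.98]
    - [1, 0, 0, -0.05, 0.98]
    - [1, 0, 0, -0.05, 0.98]
    - [1, 0, 0, -0.05, 0.98]
    - [1, 0, 0, -0.05, 0.98]
    - [1, 0, 0, -0.05, 0.98]
    - [1, 0, 0, -0.05, 0.98]
    - [1, 0, 0, -0.05, 0.98]
    - [1, 0, 0, -0.05, 0.98]
    - [1, 0, 0, -0.05, 0.98]
    - [1, 0, 0, -0.05, 0.98]

```text
time_s: 2.0
position: [247.9, 518.8, 256.6]
tool_rot: [0.697, 0.717, 0.0, -0.0]
contact_force: [-0.3, -0.4, 0.2]
width: 93.8
gripper_force: 0.0
```

```bash
cat >>h.py <<'E'
from scipy.spatial.transform import Rotation as Ro
def tool():
    s=ctrl.get_state();R=Ro.from_quat(s["tool_rot"]).as_matrix();return s,R,np.degrees(np.arctan2(R[1,1],R[0,1]))
def go(P,yaw=None):
    s,R,ph=tool();d=R.T@(np.array(P)-s["position"])
    print("t",s["time_s"],"pos",s["position"],"phi",ph,"z",R[:,2],"w",s["width"],"F",s["contact_force"],"q",s["qpos"])
    print("tool shift/50:",d/50,"turn/4:",None if yaw is None else (ph-yaw)/4)
E
python3 -c "
from h import *
go([540.5,-93,200],1.73)"
```

```text
t 2.0 pos [247.92 518.78 256.57] phi 1.5741758749816284 z [ 0.  0. -1.] w 93.78306914296022 F [-0.29 -0.4   0.21] q [1.   0.26 1.43 0.   1.45 0.98]
tool shift/50: [-12.39   5.51   1.13] turn/4: -0.038956031254592904
```

arm_command:
  plan:
    - [1, -0.3, 0.13, 0, 0]
    - [1, -0.62, 0.28, 0, 0]
    - [1, -0.62, 0.28, 0, 0]
    - [1, -0.62, 0.28, 0, 0]
    - [1, -0.62, 0.28, 0, 0]
    - [1, -0.62, 0.28, 0, 0]
    - [1, -0.62, 0.28, 0, 0]
    - [1, -0.62, 0.28, 0, 0]
    - [1, -0.62, 0.28, 0, 0]
    - [1, -0.62, 0.28, 0, 0]
    - [1, -0.62, 0.28, 0, 0]
    - [1, -0.62, 0.28, 0, 0]
    - [1, -0.62, 0.28, 0, 0]
    - [1, -0.62, 0.28, 0, 0]
    - [1, -0.62, 0.28, 0, 0]
    - [1, -0.62, 0.28, 0, 0]
    - [1, -0.62, 0.28, 0, 0]
    - [1, -0.62, 0.28, 0, 0]
    - [1, -0.62, 0.28, 0, 0]
    - [1, -0.62, 0.28, 0, 0]

```text
time_s: 4.0
position: [538.0, -78.8, 256.4]
tool_rot: [0.696, 0.718, -0.0, -0.0]
contact_force: [0.9, 0.3, 1.1]
width: 94.1
gripper_force: 0.0
```

```bash
python3 -c "
from h import *
go([540.5,-93,143],1.73)
t=ctrl.capture('top');s=ctrl.capture('side')
cv2.imwrite('pics/c2.png',np.hstack([crop(t,265,132,120,90),crop(s,270,113,120,90)]))"
```

```text
t 4.0 pos [538.04 -78.78 256.39] phi 1.7952000841958604 z [-0. -0. -1.] w 94.11148782131421 F [0.94 0.25 1.07] q [-0.27  0.21  1.5  -0.    1.43 -0.3 ]
tool shift/50: [-0.29  0.04  2.27] turn/4: 0.016300021048965108
```

View pics/c2.png

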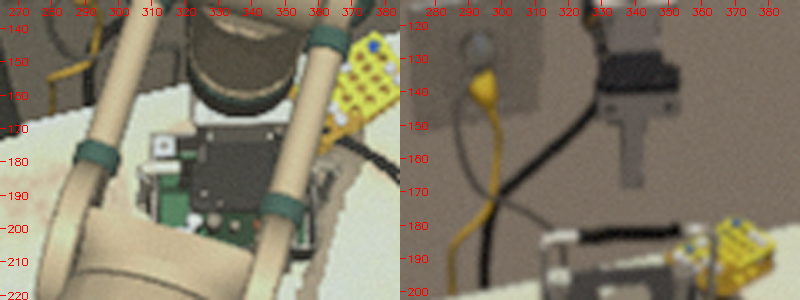

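arm_command:
  plan:
    - [1, -0.15, 0.02, 0.3, 0]
    - [1, -0.14, 0.02, 0.4, 0]
    - [1, 0, 0, 0.4, 0]
    - [1, 0, 0, 0.4, 0]
    - [1, 0, 0, 0.4, 0]
    - [1, 0, 0, 0.2, 0]
    - [1, 0, 0, 0.17, 0]
    - [-0.3, 0, 0, 0, 0]
    - [-0.8, 0, 0, 0, 0]
    - [-0.8, 0, 0, 0, 0]
    - [-0.8, 0, 0, 0, 0]
    - [-0.8, 0, 0, 0, 0]
    - [-1, 0, 0, 0, 0]
    - [-1, 0, 0, 0, 0]
    - [-1, 0, 0, 0, 0]
  squeeze: 12

```text
time_s: 5.6
position: [541.1, -91.0, 143.0]
tool_rot: [0.696, 0.718, 0.0, 0.0]
contact_force: [0.1, -0.6, 0.6]
width: 33.6
gripper_force: 0.0
```

```bash
python3 -c "
from h import *
go([540.5,-93,143],1.73)"
```

```text
t 5.6 pos [541.09 -91.05 142.97] phi 1.7401820771085619 z [ 0.  0. -1.] w 33.63941518750272 F [ 0.11 -0.6   0.61] q [-0.29  0.29  1.68  0.    1.17 -0.32]
tool shift/50: [-0.04 -0.01 -0.  ] turn/4: 0.0025455192771404733
```

arm_command:
  plan:
    - [-1, 0, 0, 0, 0]
    - [-1, 0, 0, 0, 0]
    - [-1, 0, 0, 0, 0]
    - [-1, 0, 0, 0, 0]
    - [-1, 0, 0, 0, 0]

```text
time_s: 6.1
position: [540.9, -91.0, 142.9]
tool_rot: [0.696, 0.718, -0.0, -0.0]
contact_force: [-0.5, -0.4, -0.2]
width: 15.1
gripper_force: 12.0
```

```bash
python3 -c "
from h import *
go([541,-93,143],1.73);print(ctrl.get_state()['gripper_force'])
th=np.r_[np.linspace(0,.98,15),np.linspace(1.03,1.38,8)]
print(np.round(np.c_[th[1:],-np.diff(np.sin(th))*115/50,-np.diff(np.cos(th))*115/50],3).tolist())"
```

```text
t 6.1 pos [540.93 -91.01 142.91] phi 1.7408424831507152 z [-0.  0. -1.] w 15.103624647916583 F [-0.51 -0.39 -0.21] q [-0.29  0.29  1.68  0.    1.17 -0.32]
tool shift/50: [-0.04  0.   -0.  ] turn/4: 0.002710620787678808
12.000081539154053
[[0.07, -0.161, 0.006], [0.14, -0.16, 0.017], [0.21, -0.159, 0.028], [0.28, -0.156, 0.039], [0.35, -0.153, 0.05], [0.42, -0.149, 0.06], [0.49, -0.145, 0.071], [0.56, -0.139, 0.081], [0.63, -0.133, 0.09], [0.7, -0.127, 0.099], [0.77, -0.119, 0.108], [0.84, -0.112, 0.116], [0.91, -0.103, 0.124], [0.98, -0.094, 0.13], [1.03, -0.062, 0.097], [1.08, -0.057, 0.1], [1.13, -0.052, 0.103], [1.18, -0.046, 0.105], [1.23, -0.041, 0.107], [1.28, -0.036, 0.109], [1.33, -0.03, 0.111], [1.38, -0.025, 0.112]]
```

arm_command:
  plan:
    - [-1, 0, -0.161, 0.006, 0]
    - [-1, 0, -0.16, 0.017, 0]
    - [-1, 0, -0.159, 0.028, 0]
    - [-1, 0, -0.156, 0.039, 0]
    - [-1, 0, -0.153, 0.05, 0]
    - [-1, 0, -0.149, 0.06, 0]
    - [-1, 0, -0.145, 0.071, 0]
    - [-1, 0, -0.139, 0.081, 0]
    - [-1, 0, -0.133, 0.09, 0]
    - [-1, 0, -0.127, 0.099, 0]
    - [-1, 0, -0.119, 0.108, 0]
    - [-1, 0, -0.112, 0.116, 0]
    - [-1, 0, -0.103, 0.124, 0]
    - [-1, 0, -0.094, 0.13, 0]

```text
time_s: 7.5
position: [445.1, -93.9, 91.4]
tool_rot: [0.696, 0.718, 0.0, -0.0]
contact_force: [1.4, 1.4, 1.5]
width: 15.7
gripper_force: 12.0
```

```bash
python3 -c "
from h import *
go([542-115*np.sin(.98),-93,28+115*np.cos(.98)],1.73)"
```

```text
t 7.5 pos [445.12 -93.91  91.45] phi 1.7374897622959244 z [-0.  0. -1.] w 15.702935494005997 F [1.45 1.42 1.53] q [-0.36  0.21  1.94  0.    0.99 -0.39]
tool shift/50: [ 0.02  0.03 -0.01] turn/4: 0.0018724405739811156
```

arm_command:
  plan:
    - [-1, 0, -0.062, 0.097, 0]
    - [-1, 0, -0.057, 0.1, 0]
    - [-1, 0, -0.052, 0.103, 0]
    - [-1, 0, -0.046, 0.105, 0]
    - [-1, 0, -0.041, 0.107, 0]
    - [-1, 0, -0.036, 0.109, 0]
    - [-1, 0, -0.03, 0.111, 0]
    - [-1, 0, -0.025, 0.112, 0]
    - [-1, 0, 0, 0, 0]
    - [-1, 0, 0, 0, 0]
  squeeze: 20

```text
time_s: 8.5
position: [427.9, -94.4, 49.3]
tool_rot: [0.696, 0.718, -0.0, -0.001]
contact_force: [1.4, 1.1, -2.2]
width: 15.1
gripper_force: 20.0
```

```bash
python3 -c "
from h import *
go([429,-93,50],1.73)
s=ctrl.capture('side');t=ctrl.capture('top')
cv2.imwrite('pics/c3.png',np.hstack([crop(t,265,142,120,90),crop(s,290,168,80,60)]))"
```

```text
t 8.5 pos [427.85 -94.37  49.32] phi 1.7419280585861452 z [-0.  0. -1.] w 15.086362097568376 F [ 1.41  1.1  -2.19] q [-0.38  0.24  2.03  0.    0.87 -0.41]
tool shift/50: [ 0.03  0.02 -0.01] turn/4: 0.0029820146465363018
```

View pics/c3.png

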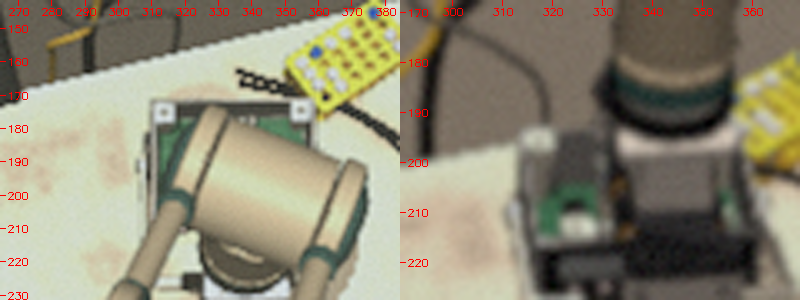

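arm_command:
  plan:
    - [-0.23, 0, 0, 0, 0]
    - [-0.23, 0, 0, 0, 0]
    - [-0.23, 0, 0, 0, 0]
    - [-0.23, 0, 0, 0, 0]
    - [-0.23, 0, 0, -0.2, 0]
    - [-0.23, 0, 0, -0.4, 0]
    - [-0.23, 0, 0, -0.4, 0]
    - [-0.23, 0, 0, -0.4, 0.97]
    - [-0.23, 0, 0, -0.4, 0.97]
    - [0, 0, 0, -0.4, 0.97]
    - [1, 0, 0, -0.3, 0.97]
    - [1, 0, 0, 0, 0.98]
    - [1, 0, 0, 0, 0.98]
    - [1, 0, 0, 0, 0.98]
    - [1, 0, 0, 0, 0.98]

```text
time_s: 10.1
position: [428.1, -94.5, 175.7]
tool_rot: [0.864, 0.503, 0.0, 0.0]
contact_force: [-0.2, -0.1, 0.2]
width: 80.9
gripper_force: 0.0
```

```bash
python3 -c "
from h import *
go([425.1,214,100],-29.5)"
```

```text
t 10.1 pos [428.07 -94.46 175.65] phi -29.621286124871947 z [ 0. -0. -1.] w 80.85951881753864 F [-0.16 -0.08  0.15] q [-0.38  0.1   1.84  0.    1.2   0.14]
tool shift/50: [ 5.33 -3.1   1.51] turn/4: -0.030321531217986752
```

arm_command:
  plan:
    - [1, 0.3, -0.17, 0, 0]
    - [1, 0.5, -0.29, 0, 0]
    - [1, 0.5, -0.29, 0, 0]
    - [1, 0.5, -0.29, 0, 0]
    - [1, 0.5, -0.29, 0, 0]
    - [1, 0.5, -0.29, 0, 0]
    - [1, 0.5, -0.29, 0, 0]
    - [1, 0.5, -0.29, 0, 0]
    - [1, 0.5, -0.29, 0, 0]
    - [1, 0.5, -0.29, 0, 0]
    - [1, 0.5, -0.29, 0, 0]
    - [1, 0.03, -0.03, 0, 0]
    - [1, 0, 0, 0, 0]
    - [1, 0, 0, 0, 0]

```text
time_s: 11.5
position: [424.1, 212.9, 175.1]
tool_rot: [0.864, 0.504, -0.0, 0.0]
contact_force: [0.1, 0.4, 0.0]
width: 94.0
gripper_force: 0.0
```

```bash
python3 -c "
from h import *
go([425.1,214,19],-29.5)
t=ctrl.capture('top');s=ctrl.capture('side')
cv2.imwrite('pics/c4.png',np.vstack([np.hstack([crop(t,295,162,80,60),crop(t,180,190,120,90)]),np.hstack([crop(s,304,173,80,60),crop(s,200,190,120,90)])]))"
```

```text
t 11.5 pos [424.13 212.93 175.06] phi -29.47375674504509 z [ 0. -0. -1.] w 94.01250458047323 F [0.11 0.41 0.03] q [ 0.32  0.15  1.78 -0.    1.21  0.83]
tool shift/50: [0.03 0.01 3.12] turn/4: 0.006560813738727411
```

View pics/c4.png

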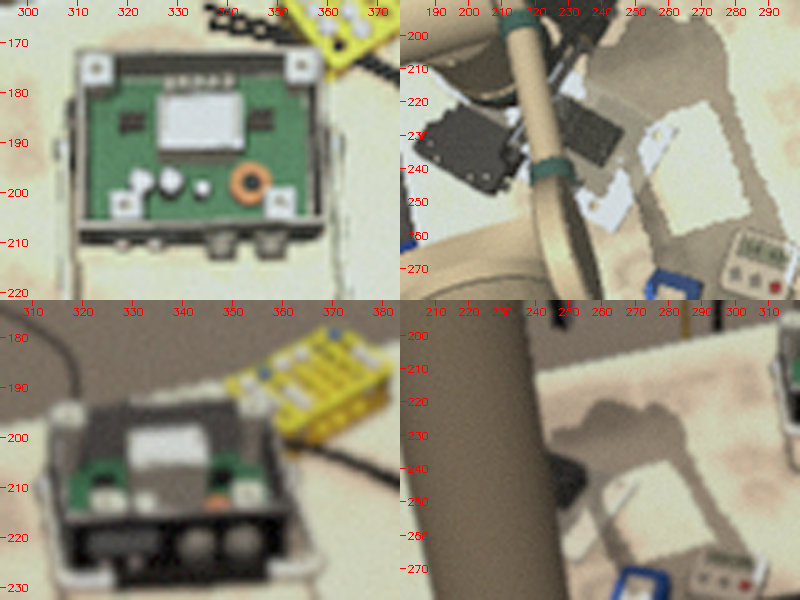

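arm_command:
  plan:
    - [1, 0.03, 0.01, 0.3, 0]
    - [1, 0, 0, 0.4, 0]
    - [1, 0, 0, 0.4, 0]
    - [1, 0, 0, 0.4, 0]
    - [1, 0, 0, 0.4, 0]
    - [1, 0, 0, 0.4, 0]
    - [1, 0, 0, 0.3, 0]
    - [1, 0, 0, 0.2, 0]
    - [1, 0, 0, 0.2, 0]
    - [1, 0, 0, 0.1, 0]
    - [1, 0, 0, 0.06, 0]
    - [1, 0, 0, 0, 0]
  squeeze: 15

```text
time_s: 12.8
position: [425.6, 214.8, 16.8]
tool_rot: [0.864, 0.504, 0.0, -0.0]
contact_force: [0.4, -1.0, -0.0]
width: 93.9
gripper_force: 0.0
```

```bash
python3 -c "
from h import *
go([425.1,214,17],-29.5)
t=ctrl.capture('top');s=ctrl.capture('side')
th=1.38;print(proj(s,[542.3-115*np.sin(th),-93.1-3,36+115*np.cos(th)]))
cv2.imwrite('pics/c5.png',np.hstack([crop(t,180,190,120,90),crop(s,200,190,120,90)]))"
```

```text
t 12.8 pos [425.56 214.83  16.8 ] phi -29.462895728840138 z [ 0.  0. -1.] w 93.88369404367297 F [ 0.4  -1.01 -0.01] q [0.32 0.34 2.   0.   0.81 0.84]
tool shift/50: [-0.02  0.   -0.  ] turn/4: 0.009276067789965481
[341.48 228.57]
```

View pics/c5.png

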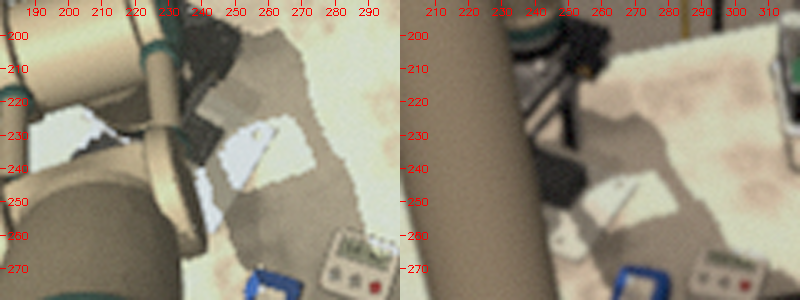

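arm_command:
  plan:
    - [0, 0, 0, 0, 0]
    - [-0.1, 0, 0, 0, 0]
    - [-0.3, 0, 0, 0, 0]
    - [-1, 0, 0, 0, 0]
    - [-1, 0, 0, 0, 0]
    - [-1, 0, 0, 0, 0]
    - [-1, 0, 0, 0, 0]
    - [-1, 0, 0, 0, 0]
    - [-1, 0, 0, 0, 0]
    - [-1, 0, 0, 0, 0]
    - [-1, 0, 0, 0, 0]
    - [-1, 0, 0, 0, 0]
  squeeze: 15

```text
time_s: 14.1
position: [425.2, 214.9, 16.8]
tool_rot: [0.864, 0.504, -0.0, -0.0]
contact_force: [-0.5, 0.5, 0.7]
width: 40.3
gripper_force: 15.0
```

arm_command:
  plan:
    - [-1, 0, 0, 0, 0]
    - [-1, 0, 0, 0, 0]
    - [-1, 0, 0, -0.05, 0]
    - [-1, 0, 0, -0.1, 0]
    - [-1, 0, 0, -0.2, 0]
    - [-1, 0, 0, -0.3, 0]
    - [-1, 0, 0, -0.4, 0]
    - [-1, 0, 0, -0.4, 0]
    - [-1, 0, 0, -0.4, 0]
    - [-1, 0, 0, -0.4, 0]
    - [-1, 0, 0, -0.4, 0]
    - [-1, 0, 0, -0.25, 0]
  squeeze: 45

```text
time_s: 15.3
position: [426.3, 215.0, 164.2]
tool_rot: [0.864, 0.504, 0.002, 0.0]
contact_force: [0.3, 0.1, -1.6]
width: 40.0
gripper_force: 45.0
```

```bash
python3 -c "
from h import *
go([552.3,-92.8,162],1.73);s=ctrl.get_state();print(s['gripper_force'],s['torque'])"
```

```text
t 15.3 pos [426.27 214.96 164.22] phi -29.460885499524167 z [ 0.  0. -1.] w 40.006248496198815 F [ 0.32  0.14 -1.57] q [ 0.32  0.17  1.79 -0.    1.18  0.84]
tool shift/50: [-4.12  5.22  0.05] turn/4: -7.797721374881042
44.99917387962341 [-0.04  0.09 -0.05]
```

arm_command:
  plan:
    - [-1, 0, 0, 0, -0.5]
    - [-1, 0, 0, 0, -0.9]
    - [-1, 0, 0, 0, -0.9]
    - [-1, 0, 0, 0, -0.9]
    - [-1, 0, 0, 0, -0.9]
    - [-1, 0, 0, 0, -0.9]
    - [-1, 0, 0, 0, -0.9]
    - [-1, 0, 0, 0, -0.9]
    - [-1, 0, 0, 0, -0.7]
    - [-1, 0, 0, 0, -0.3]
    - [-1, 0, 0, 0, 0]

```text
time_s: 16.4
position: [425.6, 214.8, 162.3]
tool_rot: [0.696, 0.718, 0.0, 0.0]
contact_force: [0.8, 0.0, -2.2]
width: 39.7
gripper_force: 45.0
```

```bash
python3 -c "
from h import *
go([552.3,-92.8,162],1.73)"
```

```text
t 16.4 pos [425.58 214.81 162.33] phi 1.7158889134145334 z [ 0.  0. -1.] w 39.68497919052363 F [ 0.8   0.   -2.19] q [ 0.32  0.17  1.79 -0.    1.18  0.29]
tool shift/50: [-6.23  2.35  0.01] turn/4: -0.0035277716463666398
```

arm_command:
  plan:
    - [-1, -0.2, 0.08, 0, 0]
    - [-1, -0.35, 0.13, 0, 0]
    - [-1, -0.42, 0.16, 0, 0]
    - [-1, -0.42, 0.16, 0, 0]
    - [-1, -0.42, 0.16, 0, 0]
    - [-1, -0.42, 0.16, 0, 0]
    - [-1, -0.42, 0.16, 0, 0]
    - [-1, -0.42, 0.16, 0, 0]
    - [-1, -0.42, 0.16, 0, 0]
    - [-1, -0.42, 0.16, 0, 0]
    - [-1, -0.42, 0.16, 0, 0]
    - [-1, -0.42, 0.16, 0, 0]
    - [-1, -0.42, 0.16, 0, 0]
    - [-1, -0.42, 0.16, 0, 0]
    - [-1, -0.42, 0.16, 0, 0]
    - [-1, -0.2, 0.08, 0, 0]
    - [-1, 0, 0, 0, 0]
    - [-1, 0, 0, 0, 0]

```text
time_s: 18.2
position: [552.7, -91.6, 161.6]
tool_rot: [0.697, 0.718, 0.0, -0.001]
contact_force: [-0.2, 1.5, -2.2]
width: 39.6
gripper_force: 45.0
```

```bash
python3 -c "
from h import *
go([552.3,-92.8,162],1.73)
t=ctrl.capture('top');s=ctrl.capture('side')
cv2.imwrite('pics/c6.png',np.hstack([crop(t,295,152,80,60),crop(s,300,153,80,60)]))"
```

```text
t 18.2 pos [552.72 -91.55 161.59] phi 1.6995590021744156 z [-0.  0. -1.] w 39.62415883092178 F [-0.2   1.55 -2.24] q [-0.29  0.29  1.62  0.    1.23 -0.32]
tool shift/50: [-0.02 -0.01 -0.01] turn/4: -0.007610249456396101
```

View pics/c6.png

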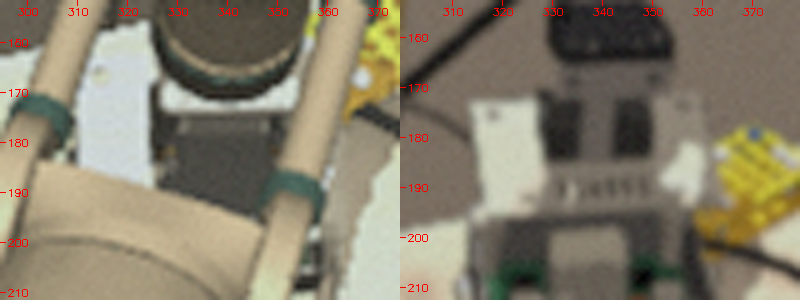

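```bash
python3 -c "
from h import *
t=ctrl.capture('top');s=ctrl.capture('side')
a=onz(t,(314.5,165.9),148.8);b=onz(t,(313.7,175.3),64);print(a,b,a-b)
P=t['pixels'][160:174,308:322].min(2);print(P)
S=s['pixels'][170:198,312:345].min(2);print(S)
"
```

```text
[587.38 -31.41 148.8 ] [582.58 -29.79  64.  ] [ 4.8  -1.63 84.8 ]
[[144 141 134 123 105 106 166 206 202 200 196 195 196 200]
 [147 143 132 117  96 141 190 201 198 198 195 194 195 196]
 [146 141 125 109 119 173 203 201 197 197 202 204 205 205]
 [144 137 121 102 132 184 207 205 205 206 205 204 209 203]
 [143 130 116  94 150 196 207 208 206 200 206 204 207 204]
 [139 132 107 114 178 194 181 191 193 209 206 205 205 204]
 [137 119  96 148 191 184 170 159 175 205 205 206 202 206]
 [130 114  89 160 196 185 193 169 181 203 206 207 203 206]
 [127 105 113 176 205 203 194 191 203 204 204 206 206 205]
 [117 102 154 203 208 205 203 200 204 206 204 204 205 207]
 [116  94 163 212 204 202 206 205 203 204 203 203 207 205]
 [106 104 176 208 207 203 203 207 202 204 203 205 205 207]
 [ 96 117 179 205 203 204 204 202 204 205 202 205 206 204]
 [106 144 189 207 203 205 203 203 206 204 202 205 206 204]]
[[100  99  99  93  99  98  99  95  97 102  93  97  96  96  90  85  79  76
   78  90  83  69  71  70  85  84  83  86  85  84  82  83  82]
 [ 99  95  92  96  93 100  95  96  96  94  95 102 101 103  95  72  53 
[... 2929 characters left out ...]
7  94  95 100]
 [ 96  96 108 119 147 178 189 192 190 188 183 176 154 140 137 132 113 103
  100 103 108 134 124 100  95  99  98 102 100 102  99 100 101]
 [ 98 107 134 151 165 179 186 186 184 181 179 168 165 151 141 115 107  96
   98  97 113 124 114 101  96  99  99  95  98  94  94  93  91]
 [109 117 144 168 174 168 165 159 161 153 152 147 142 132 115  98  92  86
   87  86  91  98  94  84  83  80  86  81  80  77  76  78  78]
 [129 126 146 161 159 141 128 120 118 108 109  99  98  90  81  73  72  71
   69  72  68  71  69  66  68  62  68  61  61  65  63  61  61]
 [158 140 133 138 137 118 103  98  87  74  66  63  66  60  63  61  60  56
   59  61  63  61  63  61  59  63  63  62  66  67  66  68  57]]
```

```bash
python3 -c "
from h import *
t=ctrl.capture('top');s=ctrl.capture('side')
print(tri(t,(314.9,166.2),s,(318,175.1)),onz(t,(314.9,166.2),148.8),onz(s,(318,175.1),148.8))
print('case h2 side on z64',onz(s,(317.1,194.9),64), 'pred plate hole2 for TCP',)
S,R,ph=tool();a=np.radians(1.73);Rm=np.array([[np.cos(a),-np.sin(a)],[np.sin(a),np.cos(a)]])
print(S['position'][:2]+Rm@(np.array([32,62])), 'case',np.array([542.3,-93.14])+Rm@H[2])
for h in H:
  q=S['position'][:2]+Rm@(h-[10,0]);print(h,proj(s,[*q,148.8]),proj(t,[*q,148.8]))
"
```

```text
(array([587.09, -31.96, 147.01]), np.float64(1.224780546967278)) [586.51 -32.56 148.8 ] [584.97 -31.19 148.8 ]
case h2 side on z64 [584.62 -29.27  64.  ] pred plate hole2 for TCP
[583.22 -28.23] case [582.41 -29.9 ]
[-42.  46.] [324.75 192.35] [319.62 196.02]
[-42. -46.] [354.12 190.83] [352.36 195.47]
[42. 62.] [317.12 175.47] [313.37 167.29]
[ 42. -62.] [355.23 173.6 ] [356.9  166.59]
```

arm_command:
  plan:
    - [-1, 0, 0, 0.1, 0]
    - [-1, 0, 0, 0.2, 0]
    - [-1, 0, 0, 0.2, 0]
    - [-1, 0, 0, 0.2, 0]
    - [-1, 0, 0, 0.2, 0]
    - [-1, 0, 0, 0.2, 0]
    - [-1, 0, 0, 0.1, 0]
    - [-1, 0, 0, 0, 0]
    - [-1, 0, 0, 0, 0]

```text
time_s: 19.4
position: [553.6, -92.0, 101.9]
tool_rot: [0.696, 0.718, 0.0, 0.0]
contact_force: [-0.3, 1.2, -2.3]
width: 39.5
gripper_force: 45.0
```

```bash
python3 - <<'E'
from h import *
go([552.3,-92.8,101],1.73)
S=[ctrl.capture('side')['pixels'].astype(float) for _ in range(4)];T=[ctrl.capture('top')['pixels'].astype(float) for _ in range(4)]
np.savez('v1.npz',s=np.mean(S,0),t=np.mean(T,0))
s={'pixels':np.mean(S,0).round().astype(np.uint8)};t={'pixels':np.mean(T,0).round().astype(np.uint8)}
cv2.imwrite('pics/c7.png',np.hstack([crop(t,295,160,45,68,400,600*1)[:600],crop(s,305,174,60,60,400,400) if 0 else cv2.copyMakeBorder(crop(s,308,180,56,42,400,300),0,300,0,0,0)]))
E
```

```text
t 19.4 pos [553.56 -91.99 101.87] phi 1.7354758365670193 z [ 0. -0. -1.] w 39.49459826896606 F [-0.29  1.19 -2.31] q [-0.29  0.34  1.71  0.    1.09 -0.32]
tool shift/50: [-0.02 -0.03  0.02] turn/4: 0.001368959141754833
```

View pics/c7.png

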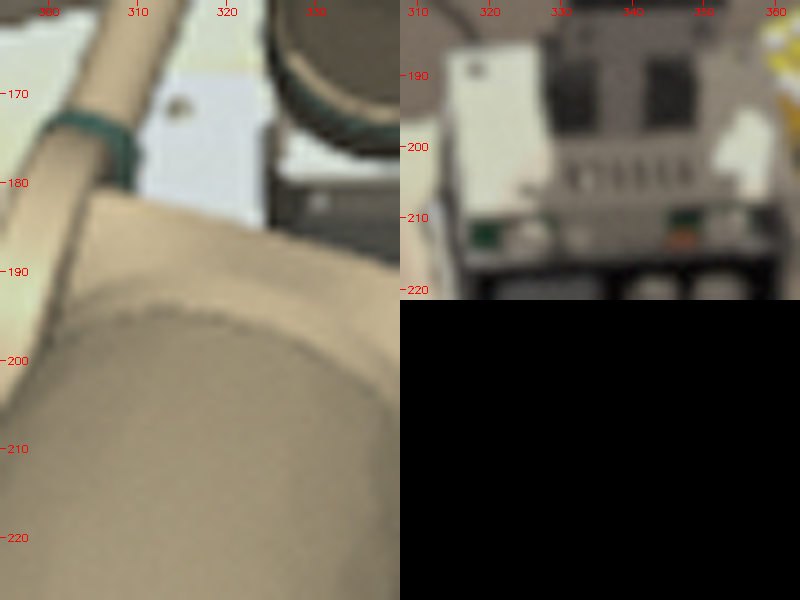

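```bash
cat >>h.py <<'E'
def cen(g,u,v,r=3):
    for _ in range(6):
        x0,y0=int(round(u)),int(round(v));w=g[y0-r:y0+r+1,x0-r:x0+r+1].astype(float)
        # remove local plane (robust: border pixels), keep darkness
        Y,X=np.mgrid[-r:r+1,-r:r+1];b=(abs(X)==r)|(abs(Y)==r)
        A=np.c_[X[b],Y[b],np.ones(b.sum())];k=np.linalg.lstsq(A,w[b],rcond=None)[0]
        d=k[0]*X+k[1]*Y+k[2]-w;d=np.clip(d-.25*d.max(),0,None);d[b]=0
        n=(x0+(d*X).sum()/d.sum(),y0+(d*Y).sum()/d.sum())
        if (int(round(n[0])),int(round(n[1])))==(x0,y0):return np.array(n)
        u,v=n
    return np.array(n)
E
python3 - <<'E'
from h import *
t=ctrl.capture('top');s=ctrl.capture('side')
g0s=cv2.imread('pics/side0.png').astype(float).mean(2);g0t=cv2.imread('pics/top0.png').astype(float).mean(2)
v=np.load('v1.npz');gs=v['s'].mean(2);gt=v['t'].mean(2)
z=89
def rep(nm,c,g,uvs,z,r=2):
    P=np.array([cen(g,*u,r) for u in uvs]);X=np.array([onz(c,p,z)[:2] for p in P]);print(nm,P.tolist());
    if len(X)==4:
        f=fit(X);print("   ",f[0],np.degrees(f[1]),f[2].tolist())
    else:print("   ",X)
rep('case top',t,g0t,[(319.5,202.5),(350.5,201.9),(313.7,175.3),(354.7,174.7)],64)
rep('case side',s,g0s,[(325,212.5),(353.3,210.9),(317.1,194.9),(354.5,193.5)],64)
rep('plate side',s,gs,[(325,206.1),(354.1,205.4),(318.3,189.2),(355.1,186.5)],z,3)
rep('plate top',t,gt,[(314.5,171.5)],z,3)
print(gs[183:193,350:362].round());print(gs[200:211,319:332].round());print(gs[200:211,348:361].round())
print(g0s[207:218,319:331].round());print(g0s[189:200,311:323].round());print(g0s[188:199,349:361].round())
E
```

```text
case top [[319.47795321273907, 202.37559312902758], [350.41103553208626, 201.69278618097198], [313.6591139056108, 175.3136292230827], [354.69151340044635, 174.54163897497605]]
    [542.67 -93.02] 1.8436513455446126 [[-0.08494763858391252, 0.3808470649884015], [0.24123163172470186, -0.15050119859668598], [-0.12106037240687328, 0.038376754911816136], [-0.035223620733972894, -0.26872262130353874]]h.py:42: RuntimeWarning: invalid value encountered in scalar divide
  n=(x0+(d*X).sum()/d.sum(),y0+(d*Y).sum()/d.sum())
Traceback (most recent call last):
  File "h.py", line 43, in cen
    if (int(round(n[0])),int(round(n[1])))==(x0,y0):return np.array(n)
            ~~~~~^^^^^^
ValueError: cannot convert float NaN to integer
```

```bash
python3 - <<'E'
from h import *
t=ctrl.capture('top');s=ctrl.capture('side')
g0s=cv2.imread('pics/side0.png').astype(float).mean(2)
v=np.load('v1.npz');gs=v['s'].mean(2);gt=v['t'].mean(2)
for u in[(325,206.1),(354.1,205.4),(318.3,189.2),(355.1,186.5)]:
    try:p=cen(gs,*u,3);print(p,onz(s,p,89))
    except Exception as e:print('x')
p=cen(gt,314.5,171.5,3);print('top',p,onz(t,p,89))
print(gs[183:193,350:362].round());print(gs[200:211,319:332].round());print(gs[200:211,348:361].round())
print(g0s[207:218,319:331].round());print(g0s[189:200,311:323].round());print(g0s[188:199,349:361].round())
E
```

```text
[325.46 206.17] [501.09 -50.46  89.  ]
[353.37 205.22] [ 501.18 -139.88   89.  ]
[318.38 189.44] [583.37 -33.12  89.  ]
[356.01 185.77] [ 596.03 -159.69   89.  ]
top [314.57 171.84] [586.5  -32.17  89.  ]
[[ 70.  82.  90. 100. 105. 106. 106. 107. 119. 135. 148. 154.]
 [ 71.  79.  90. 100. 102. 103. 103. 109. 132. 162. 177. 174.]
 [ 81.  85.  96. 106. 110. 107. 109. 116. 140. 169. 186. 176.]
 [ 92.  98. 104. 117. 116. 114. 116. 124. 137. 156. 164. 156.]
 [107. 113. 119. 124. 121. 111. 115. 125. 134. 141. 145. 142.]
 [116. 127. 129. 131. 124. 116. 118. 127. 132. 137. 143. 146.]
 [119. 130. 131. 130. 130. 128. 126. 128. 132. 135. 142. 156.]
 [114. 130. 133. 130. 130. 130. 130. 129. 130. 129. 141. 168.]
 [106. 125. 129. 130. 130. 128. 129. 130. 129. 129. 144. 170.]
 [105. 125. 128. 129. 128. 128. 130. 129. 129. 132. 138. 152.]]
[[200. 199. 198. 199. 199. 200. 200. 200. 197. 175. 137. 111. 108.]
 [200. 199. 200. 198. 198. 199. 198. 199. 196. 181. 147. 120. 110.]
 [200. 200. 199. 200. 200. 199. 197. 195. 193. 179. 146. 116. 103.]
 [200. 200. 201. 200. 199. 197. 194. 193. 192. 178. 143. 114
[... 2615 characters left out ...]
 69.]]
[[132. 135. 147. 162. 177. 170. 137. 108. 115. 123. 139. 144.]
 [156. 155. 153. 181. 188. 176. 155. 137. 130. 130. 134. 140.]
 [159. 147. 153. 167. 174. 171. 169. 168. 159. 146. 131. 139.]
 [148. 141. 149. 158. 160. 171. 182. 182. 175. 160. 151. 150.]
 [122. 124. 142. 164. 172. 176. 182. 185. 173. 169. 166. 163.]
 [ 82.  85. 123. 169. 179. 176. 179. 183. 173. 165. 166. 159.]
 [ 64.  66. 109. 157. 174. 165. 172. 178. 164. 149. 149. 142.]
 [ 66.  67.  92. 136. 157. 153. 157. 160. 140. 137. 140. 128.]
 [ 70.  66.  83. 109. 121. 124. 125. 122. 115. 130. 142. 136.]
 [ 67.  67.  74.  87.  95.  99.  99.  95.  97. 123. 141. 144.]
 [ 66.  65.  70.  80.  91.  94.  89.  83.  81. 103. 119. 131.]]
```

```bash
python3 - <<'E'
from h import *
t=ctrl.capture('top');s=ctrl.capture('side')
v=np.load('v1.npz');gs=v['s'].mean(2);gt=v['t'].mean(2)
def cross(p,hi,lo):
    m=(hi+lo)/2
    for i in range(len(p)-1):
        if p[i]>=m>p[i+1]:return i+(p[i]-m)/(p[i]-p[i+1])
# front edge (lit columns)
for c in list(range(316,325))+[356,357,358]:
    p=gs[204:213,c];print(c,204+(cross(p,p[0],p.min()) or np.nan),p.round())
print('left edge')
for r in range(190,207,2):
    p=gs[r,308:324];print(r,p.round())
print('rear edge');
for c in range(317,326,2):print(c,gs[180:192,c].round())
for c in range(352,359,2):print(c,gs[180:192,c].round())
S,R,ph=tool()
def corners(c,th):
    a=np.radians(th);Rm=np.array([[np.cos(a),-np.sin(a)],[np.sin(a),np.cos(a)]])
    return [np.round(proj(s,[*(np.array(c)+Rm@q),89]),2).tolist() for q in ([-55,75],[-55,-75],[55,75],[55,-75.])]
for th in(-.5,.5,1.75):print(th,corners([543.6,-92.3],th))
E
```

```text
316 207.9855072463768 [154. 148. 143. 136. 130. 122. 113. 109. 107.]
317 209.5424403183024 [184. 183. 183. 180. 176. 155. 124.  98.  92.]
318 209.82453151618398 [197. 199. 200. 200. 194. 167. 118.  71.  56.]
319 209.87099236641222 [200. 201. 201. 202. 197. 168. 114.  61.  41.]
320 209.85584218512898 [199. 200. 201. 203. 196. 166. 111.  59.  39.]
321 209.66302652106083 [200. 201. 199. 199. 192. 162. 108.  62.  53.]
322 209.38636363636363 [199. 196. 195. 196. 186. 156. 103.  71.  79.]
323 209.19929453262787 [196. 192. 186. 188. 180. 149. 101.  82.  97.]
324 209.05482041587902 [192. 179. 165. 168. 173. 148. 103.  99. 114.]
356 207.32982791586997 [189. 185. 180. 154. 110.  89.  97.  95.  94.]
357 207.54559748427673 [200. 198. 190. 160. 106.  66.  61.  65.  74.]
358 207.66329966329965 [190. 187. 178. 149.  99.  53.  42.  48.  59.]
left edge
190 [108. 110. 110. 109. 108. 108. 135. 179. 192. 173. 152. 162. 186. 199.
 201. 201.]
192 [110. 109. 110. 110. 108. 109. 137. 178. 198. 202. 198. 201. 201. 200.
 200. 200.]
194 [109. 109. 107. 107. 106. 118. 146. 177. 196. 200. 199. 200. 199. 200.
 19
[... 665 characters left out ...]
. 189.]
321 [108. 109. 109. 111. 107. 115. 143. 176. 197. 200. 199. 200.]
323 [109. 110. 108. 107. 108. 118. 155. 187. 200. 201. 201. 202.]
325 [110. 109. 110. 109. 108. 120. 159. 192. 202. 202. 202. 202.]
352 [ 53.  78.  90.  90.  90.  96. 104. 119. 129. 131. 133. 129.]
354 [ 96.  98. 105. 105. 102. 110. 116. 121. 124. 130. 130. 130.]
356 [110. 107. 110. 106. 103. 109. 116. 115. 118. 126. 130. 129.]
358 [109. 109. 110. 119. 132. 140. 137. 134. 132. 132. 130. 129.]
-0.5 [[315.13, 209.07], [362.28, 207.76], [313.47, 186.46], [358.35, 185.32]]
0.5 [[315.46, 209.34], [362.52, 207.47], [313.2, 186.73], [358.02, 185.07]]
1.75 [[315.88, 209.68], [362.82, 207.1], [312.88, 187.06], [357.59, 184.77]]
```

arm_command:
  plan:
    - [-1, 0.025, -0.03, 0, 0]
    - [-1, 0.025, -0.03, 0, 0]
    - [-1, 0, 0, 0.05, 0]
    - [-1, 0, 0, 0.1, 0]
    - [-1, 0, 0, 0.05, 0]
    - [-1, 0, 0, 0, 0]
    - [-1, 0, 0, 0, 0]
    - [-1, 0, 0, 0, 0]

```text
time_s: 20.9
position: [550.4, -89.6, 91.9]
tool_rot: [0.696, 0.718, 0.0, 0.0]
contact_force: [0.0, 0.1, -1.8]
width: 39.2
gripper_force: 45.0
```

```bash
python3 - <<'E'
from h import *
for _ in range(2): go([552.3,-92.8,91],1.73);ctrl.capture('side')
S=[ctrl.capture('side')['pixels'].astype(float) for _ in range(4)];T=[ctrl.capture('top')['pixels'].astype(float) for _ in range(4)]
np.savez('v2.npz',s=np.mean(S,0),t=np.mean(T,0))
s={'pixels':np.mean(S,0).round().astype(np.uint8)};t={'pixels':np.mean(T,0).round().astype(np.uint8)}
top0={'pixels':cv2.imread('pics/top0.png')[:,:,::-1]};
b=np.hstack([crop(t,302,165,28,21),crop(top0,302,165,28,21)]);a=np.hstack([crop(s,308,184,56,42),crop({'pixels':cv2.imread('pics/side0.png')[:,:,::-1]},308,184,56,42)])
cv2.imwrite('pics/c8.png',np.vstack([a,b]))
E
```

```text
t 20.9 pos [550.41 -89.57  91.88] phi 1.7343423792246295 z [ 0.  0. -1.] w 39.150138368499604 F [ 0.02  0.09 -1.81] q [-0.29  0.35  1.73  0.    1.06 -0.32]
tool shift/50: [-0.07  0.04  0.02] turn/4: 0.0010855948061573861
t 20.95 pos [550.41 -89.56  91.93] phi 1.7342600109991395 z [ 0.  0. -1.] w 39.7312297258277 F [-0.2  -0.33 -2.09] q [-0.29  0.35  1.73  0.    1.06 -0.32]
tool shift/50: [-0.07  0.04  0.02] turn/4: 0.0010650027497848824
```

View pics/c8.png

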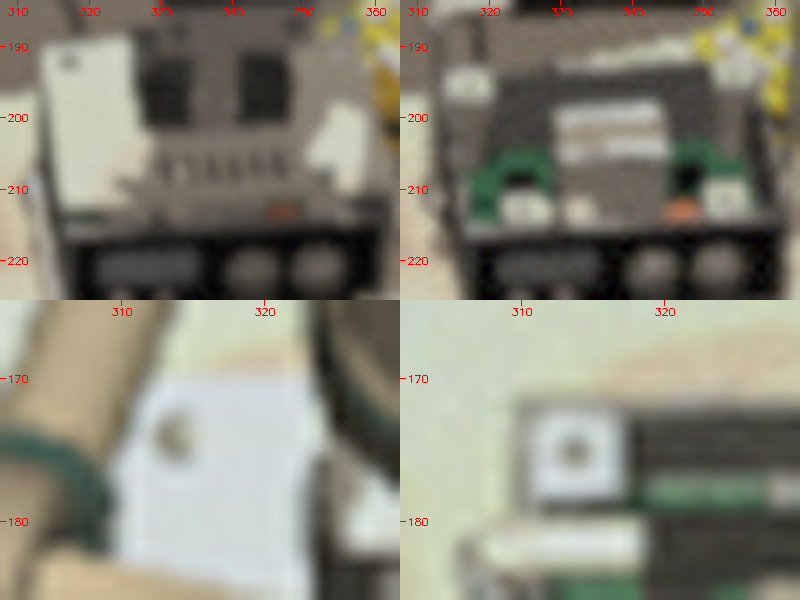

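```bash
python3 - <<'E'
from h import *
t=ctrl.capture('top');s=ctrl.capture('side')
for z in(77,79):print(z,onz(t,(313.9,174.1),z))
print(onz(t,(313.7,175.15),64))
v=np.load('v2.npz');gs=v['s'].mean(2);gt=v['t'].mean(2)
np.set_printoptions(linewidth=200)
print(gt[166:181,306:322].round())
print('side hole2',cen(gs,317.3,192,3),'hole0',cen(gs,324.8,209.3,3))
for z in(77,79):print(z,onz(s,cen(gs,317.3,192,3),z))
print('case side',onz(s,(317.4,195.7),64))
print(gs[186:218:1,309:332].round())
print(gs[200:218:1,345:366].round())
E
```

```text
77 [582.79 -30.29  77.  ]
79 [582.25 -30.28  79.  ]
[583.05 -29.78  64.  ]
[[158. 166. 169. 166. 157. 146. 122. 121. 176. 209. 206. 206. 207. 207. 207. 206.]
 [161. 168. 167. 163. 154. 137. 117. 153. 202. 207. 205. 205. 205. 202. 202. 203.]
 [163. 167. 166. 161. 147. 129. 117. 170. 209. 205. 204. 200. 197. 194. 192. 192.]
 [167. 167. 163. 157. 144. 121. 124. 177. 206. 203. 200. 194. 191. 188. 188. 192.]
 [168. 167. 162. 152. 135. 112. 151. 204. 213. 210. 209. 205. 205. 207. 206. 207.]
 [168. 166. 160. 148. 126. 128. 186. 221. 218. 217. 215. 216. 216. 216. 216. 217.]
 [168. 165. 154. 140. 113. 154. 213. 210. 198. 207. 217. 215. 214. 215. 215. 215.]
 [169. 162. 153. 132. 104. 165. 206. 168. 163. 194. 213. 214. 214. 214. 214. 216.]
 [136. 143. 147. 123. 122. 183. 190. 135. 153. 190. 211. 214. 214. 214. 214. 213.]
 [ 85. 106. 128. 118. 156. 211. 200. 154. 142. 185. 215. 214. 216. 215. 214. 215.]
 [ 82.  82.  96. 131. 190. 221. 214. 196. 183. 199. 216. 215. 214. 215. 214. 216.]
 [ 84.  76.  78. 123. 191. 219. 216. 217. 218. 217. 216. 215. 216. 216. 215. 217.]
 [ 81.  72.  72.  88. 172. 22
[... 5376 characters left out ...]
 116. 106.  89.  74.  75.  77.  90. 111. 123. 126.]
 [ 82.  79.  79.  79.  75.  83.  99. 108. 108. 108. 105.  93.  76.  60.  53.  52.  59.  79. 113. 138. 136.]
 [ 73.  72.  72.  74.  71.  76.  93. 103. 102. 104. 111. 103.  87.  67.  57.  55.  59.  70. 115. 153. 147.]
 [ 67.  67.  68.  70.  69.  69.  80.  85.  84.  89. 101. 102.  89.  71.  62.  58.  59.  70. 110. 154. 156.]
 [ 57.  56.  52.  53.  52.  49.  53.  54.  52.  55.  68.  72.  63.  48.  42.  44.  56.  70. 105. 148. 162.]
 [ 36.  34.  33.  29.  28.  27.  27.  26.  22.  23.  26.  32.  28.  21.  20.  27.  51.  72.  94. 132. 163.]
 [ 16.  13.  12.  10.  10.  13.  19.  19.  24.  17.  10.  10.  12.   6.  11.  22.  51.  77.  92. 121. 164.]]
```

```bash
python3 - <<'E'
from h import *
s=ctrl.capture('side')
o=onz(s,(317.45,192.4),78)[:2]
for th in(.8,1.75,2.7):
    a=np.radians(th);Rm=np.array([[np.cos(a),-np.sin(a)],[np.sin(a),np.cos(a)]])
    print(th,[proj(s,[*(o+Rm@(H[i]-H[2])),78]) for i in(0,1)])
E
```

```text
0.8 [array([324.45, 209.5 ]), array([353.05, 208.26])]
1.75 [array([324.88, 209.43]), array([353.4 , 207.86])]
2.7 [array([325.3 , 209.34]), array([353.74, 207.46])]
```

```bash
python3 -c "
from h import *
print(ctrl.close_job())"
```

```text
the job is handed in; nothing more can be done
None
```

I handed the job in at about 21 s of robot time. The handle is seated in its end detent. The plate is held level about 1 cm above the case: the rear-left hole measures within about 1 mm, the front holes are consistent with that but half in shadow, and the rear-right was not re-measured at the final pose.

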